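Lift the flap of the cutlery tray and put the peeler in the lower tier

ROBOT

A 6-joint arm with a two-finger parallel gripper is mounted at the origin on a cart in front of the work surface, level with it; the furniture and walls round the work are solid. World frame = base frame: x ahead of the robot, y to its left, z up, the work surface at z = 0. Lengths are in m, angles in rad, forces in N, time in s.
With the tool pointing down it reaches from about 0.375 to 0.925 m from the base axis. Payload 5.7 kg.
Tool frame: the origin (TCP) lies midway between the tips of the shut fingers; the grasp point (between the pads) lies 19 mm behind it; z points along the fingers, y is the line along which they close (so a half turn about z gives the same grasp; the last joint's range is limited). The gripper opens to 88 mm and grips with 3 to 60 N. Pads are 20 mm wide; open, the fingers measure 115 mm over their backs; the gripper's body (75 mm by 178 mm) begins 61 mm behind the grasp point.
Start: joints at [-1.383, 0.359, 1.51, -0, 1.272, -0.115], TCP at [0.179, -0.573, 0.223] pointing down, gripper open.
Joint ranges: [-2.97, 2.97], [-1.01, 2.36], [0.21, 2.38], [-0.96, 4.11], [0.2, 2.71], [-2.98, 2.98]. Speed limits (rad/s): [2.39, 2.39, 3.14, 3.14, 3.14, 3.14].

INTERFACE

Orientations are given as a unit quaternion [x, y, z, w].
In Python, from bench import move_ptp, servo_line, goto_joints, move_gripper, sleep, inverse_kinematics, capture, PlanningError, close_job, spot_in, silhouettes, current_clock, current_joint_pos, current_qvel, current_joint_torque, current_position, current_orientation, current_force, current_torque, current_finger_gap, current_grip_force gives the robot as it stands. Calls block until the motion is done:
- move_ptp(position, orientation): joint-space move of the TCP to a pose.
- servo_line(position, orientation=None, rate=0.15, contact_N=None): straight line of the TCP; orientation=None keeps the orientation; rate is the mean speed in m/s. With contact_N (N) it stops when the force on the tool has changed by that much, and returns True; else False.
- goto_joints(angles): joint-space move.
- move_gripper(opening): finger opening in m; the grip force is fixed at half the most; returns when the fingers have stopped.
- sleep(seconds).
- inverse_kinematics(position, orientation): joint angles nearest the present ones, or None.
- capture(name): name is "side" or "top" or "wrist"; returns a dict with "image" (480x640x3 uint8, blue, green, red), "range_z" (480x640 float32, m along the optical axis (not along the pixel's ray), 0 where there is no reading), "intrinsics" (3x3 intrinsics, pixels), "R" (3x3) and "t" (3): a world point X has camera coordinates R X + t. Camera axes: x right, y down, z forward; pixel columns grow to the right and rows downward; lengths in m; the calibration is good to about 2 mm. A picture is of the moment at which its call begins.
A pose or a line that the arm cannot do raises PlanningError and nothing moves.
- close_job(): hands the job in; it is judged then, once.
Trained networks look in the newest picture that a camera, given by its name, has taken for a name from the list of things; names that differ only in an ending like _2 or _b are one class to them, and where a whole thing is asked for, a point or a joint stands for the part that bears it (a point fixed in the world has none). Each returns a list of dicts, best first, with "conf" (0 to 1); they miss things now and then, are a little off and sometimes report something else, mostly with a low value. They report only what shows in the picture. A call takes as long as a camera call. They do not tell look-alikes from the thing itself.
- spot_in(camera, query): "xy" ([column, row] in pixels, amid what is visible of it).
- silhouettes(camera, query): "region" (480x640 bool, what is visible of it) and "xy" ([column, row] in pixels, amid what is visible of it).
Readings, each from a call of its own:
- current_clock(): time.
- current_joint_pos(): joint angles.
- current_qvel(): joint speeds.
- current_joint_torque(): joint torques, N m.
- current_position(): TCP position.
- current_orientation(): TCP orientation.
- current_force(): force on the tool from outside, world axes, zero at the start.
- current_torque(): the same for the moment, N m.
- current_finger_gap(): finger opening in m.
- current_grip_force(): force on a finger pad.
Only numpy, scipy, OpenCV 4.12 (cv2) and the standard library are available. Lean on these libraries where they do the work, as an engineer would, in place of code of your own. Each camera call takes 0.05 s, during which the arm holds its last target. There are 200 camera calls.

TASK

Lift the hinged flap of the wooden cutlery tray by its steel bar until it leans back a little past upright, about 110 degrees from closed, and let go so that its stiff hinge holds it there. Then lay the peeler flat on the floor of the lower compartment that the flap was covering, setting it down rather than dropping it, and leave the flap standing open at that angle. Leave the fork, the teaspoon and the mug where they are.

Things in the scene. Friction and masses are not known exactly. Their poses are not given: they have to be found in the camera images.
- tray: Fixed two-tier cutlery tray, light wood, 212 (x) by 236 mm (y); origin: centre of underside, z up. Floor top z = 6. Side walls 52 high, inner faces x = -100, +100. End walls: y = -118 to -112 (hinge side, 40 high) and y = +112 to +118 (48 high). Partition 40 high, y = +23 to +29. Lower compartment, under the flap: y = -112 to +23. Other compartment, always open: y = +29 to +112.
- flap (a joint): Angle of the flap in rad: 0 closed (level), pi/2 upright, 2.4 the stop. Starts closed or slightly ajar (0 to 0.2). A friction hinge (about 0.4 N m) holds it wherever it is left; moving it takes about 3 N at the bar.
- flap_hinge (a point): Middle of the hinge axis, at x = 0, y = -115, z = 44 mm in the tray's frame; the axis runs along the tray's x. The flap is a wooden leaf, 194 mm wide, 144 mm from hinge to free edge, 6 mm thick, low ribs on its upper face. Closed it lies level from the hinge towards the tray's +y; its free edge lifts up and swings over towards -y.
- flap_handle (a point): Middle of the flap's steel pull bar: round, 10 mm thick, 86 mm long, parallel to the hinge, 178 mm from its axis, in the plane of the leaf, on two arms 96 mm apart; clear slot of 29 mm between bar and leaf edge. Closed, it lies over the open compartment at z = 44 mm, 49 mm from the end wall.
- lower_bay (a point): Centre of the floor of the lower compartment (under the flap), at x = 0, y = -44.5, z = 6 mm in the tray's frame.
- peeler: Vegetable peeler, dark green handle and metal blade, lying flat on the worktop; 170 mm long (x), 25 wide (y), 18 high, 80 g; origin: centre of underside, z up. Handle 25 wide and 17 thick from x = -85 to +20 mm; thin blade end (14 wide, 6 thick) on to +85. Peeler and fork may lie in either order.
- fork: Metal table fork, 193 x 26 x 15 mm, long axis its x, lying on the worktop near the peeler; origin at the centre of its underside. Bystander.
- spoon: Metal teaspoon, 132 x 28 x 11 mm, long axis its x, lying in the tray's open compartment; origin at the centre of its underside. Bystander.
- mug: Striped mug, 86 x 120 x 101 mm, standing on the worktop; origin at the centre of its underside. Bystander.
Things that resemble listed ones, but are neither listed nor needed, are in the scene too. Of the things that look like the peeler, take the one that is farthest to the robot's left at the start.

How it is judged:
On the way, in this order (a step that is already met when the one before it is completed fails the run):
1. the flap stands by itself at about 110 degrees (1.72 to 2.12 rad), untouched by the robot (value of joint flap between 1.72 and 2.12 rad and contact force between each of the fingers, the arm and flap below 0.05 N), for 0.3 s.
2. the peeler is set down into the lower compartment: still between the fingers when its underside is within about 3 cm of the floor (x of peeler in the frame of tray between -0.1 and 0.1 m and y of peeler in the frame of tray between -0.112 and 0.023 m and z of peeler in the frame of tray below 0.038 m and contact force between the fingers and peeler above 0.3 N), for 0.05 s.
At the end, for the whole second after the job is handed in: The flap stands still between 1.72 and 2.12 rad (about 110 degrees, plus or minus 11) and the peeler lies level (its long axis within about 18 degrees) and at rest on the floor of the lower compartment, inside its walls (value of joint flap between 1.72 and 2.12 rad and velocity of joint flap between -0.03 and 0.03 rad/s and x of peeler in the frame of tray between -0.1 and 0.1 m and y of peeler in the frame of tray between -0.112 and 0.023 m and z of peeler in the frame of tray below 0.028 m and angle between peeler's own x axis and vertical between 1.25 and 1.89 rad and linear speed of peeler below 0.02 m/s); the robot touches nothing.
It fails at once if the fork moved more than 4 cm (distance of fork from where it was at the start of the episode above 0.04 m).
It fails at once if the spoon moved more than 4 cm (distance of spoon from where it was at the start of the episode above 0.04 m).
It fails at once if the mug moved more than 4 cm (distance of mug from where it was at the start of the episode above 0.04 m).
It also fails if it takes over 64 s, if anything falls off the work surface, if the arm or the gripper's body presses on something with over 40 N, if the wrist force passes 120 N, or if a joint passes its speed limit or range.

## Working session

There is one attempt and no reset: what is moved stays moved. The work goes in short steps, each a Python script; the robot and the scene stay as the last script left them, time stands still between calls to the robot, and variables do not carry over. Pictures are saved under pics/ and viewed, at most 10 in all, crops included, and the job is handed in when it is done.

```bash
mkdir -p pics
cat > h.py <<'E'
import numpy as np, cv2
from bench import *
def world(c,mask):
    z=c["range_z"]; v,u=np.nonzero(mask&(z>0)); d=z[v,u]; K=c["intrinsics"]
    P=np.stack([(u-K[0,2])/K[0,0]*d,(v-K[1,2])/K[1,1]*d,d],1)
    return (P-c["t"])@c["R"]
def pca(P):
    m=np.median(P,0); q=P[:,:2]; w,V=np.linalg.eigh(np.cov((q-q.mean(0)).T)); a=V[:,1]
    s=(q-q.mean(0))@a; s2=(q-q.mean(0))@V[:,0]
    return q.mean(0)+a*(s.max()+s.min())/2+V[:,0]*(s2.max()+s2.min())/2, np.arctan2(a[1],a[0]), np.ptp(s),np.ptp(s2), np.percentile(P[:,2],[5,50,95])
E
python3 - <<'E'
from h import *
np.set_printoptions(precision=3,suppress=True)
ims=[]
for cam in ("top","side"):
    c=capture(cam); ims.append(c["image"]); 
    for n in ("tray","flap","flap_handle","peeler","fork","spoon","mug"):
        for r in silhouettes(cam,n)[:4]:
            P=world(c,r["region"])
            if len(P)>20: print(cam,n,round(r["conf"],2),np.round(r["xy"]),len(P),*pca(P))
cv2.imwrite("pics/top.png",ims[0]); cv2.imwrite("pics/side.png",ims[1])
E
```

```text
top tray 0.73 [369. 280.] 10413 [ 0.453 -0.062] 1.5317064288598572 0.2528459740226349 0.21912433083084404 [0.004 0.054 0.079]
top flap 0.6 [390. 277.] 6185 [ 0.453 -0.091] -3.1341534821856283 0.2017626501810712 0.19387391469376214 [0.049 0.063 0.082]
top flap_handle 0.86 [389. 278.] 6285 [ 0.455 -0.09 ] 3.1306412332342464 0.2042926434771244 0.19103556563896534 [0.047 0.063 0.082]
top peeler 0.94 [485. 286.] 612 [ 0.436 -0.306] 1.9271558452537147 0.16645332388908501 0.02552052120397768 [0.005 0.013 0.019]
top peeler 0.71 [245. 270.] 676 [0.481 0.227] 2.984083302369684 0.1670189241097546 0.02736132810609206 [0.003 0.012 0.019]
top fork 0.8 [177. 292.] 362 [0.457 0.379] 3.130814404834427 0.18703427001214262 0.018182007076777154 [0.001 0.008 0.017]
top spoon 0.55 [341. 279.] 306 [0.441 0.012] -3.101072276054676 0.13026525215145823 0.018720961772301932 [0.006 0.013 0.02 ]
top spoon 0.29 [372. 280.] 10046 [ 0.454 -0.059] 1.5093398249277394 0.2416678909552711 0.2209395246123225 [0.004 0.055 0.079]
top mug 0.61 [248. 185.] 1168 [0.65  0.212] 1.5383576748106278 0.09103964024660949 0.08718788758403967 [0.005 0.029 0.101]
side tray 0.84 [353. 297.] 2040 [0.298 0.02 ] -3.1292230660670772 0.5182657814215519 0.15490264721932828 [0.005 0.021 0.051]
side peeler 0.67 [270. 302.] 289 [0.473 0.228] 2.976808001063247 0.16353651559089422 0.02688701422826876 [0.002 0.013 0.018]
side peeler 0.43 [498. 284.] 48 [ 0.197 -0.224] 2.6132236769641803 0.6667464993555728 0.02181234644928211 [0.001 0.012 0.017]
side fork 0.6 [207. 315.] 191 [0.445 0.379] -3.140203860227131 0.17390114549648783 0.017221855269050353 [0.002 0.007 0.016]
side spoon 0.59 [355. 286.] 67 [0.487 0.009] 3.0941302432479065 0.07150389017156421 0.023274518157513434 [0.008 0.012 0.017]
side mug 0.58 [271. 248.] 1066 [0.655 0.206] 3.0246893298222965 0.11078843765513488 0.08169381896936448 [0.013 0.074 0.1  ]
```

View pics/top.png

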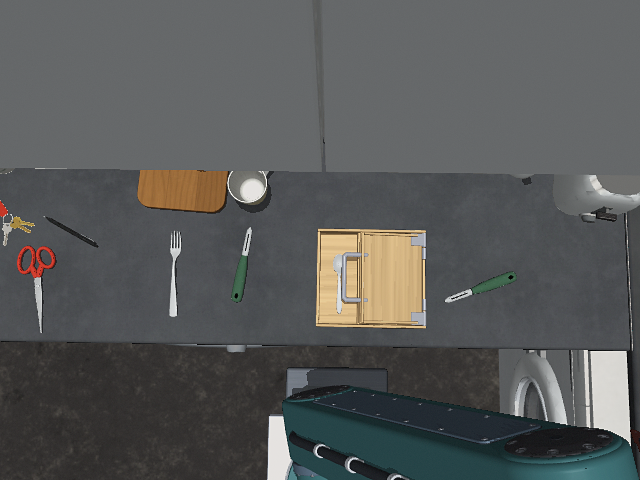

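View pics/side.png

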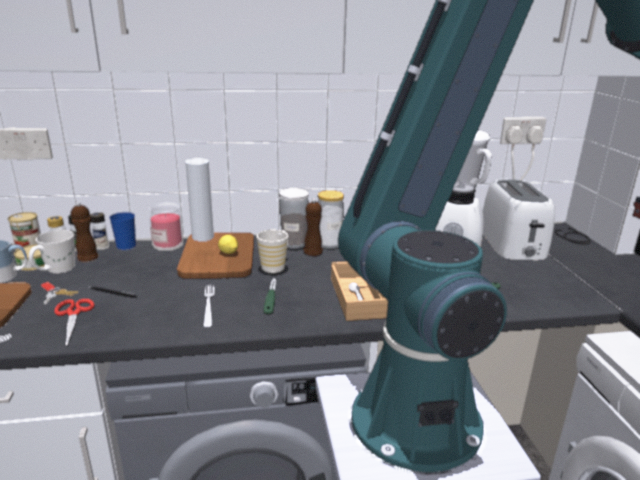

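The top view shows the tray at about (370,279), with the hinge on its right (−y) and the bar at (345,278). There are two peelers: the left one at (243,265) is the target, handle towards the robot, and the decoy is at (480,287). The fork is at (175,275) and the mug at (248,188). Next I'll refine the tray pose, flap angle and bar position.

Run:
```python
from h import *
np.set_printoptions(precision=4,suppress=True)
c=capture("top")
full=np.zeros((480,640),bool); full[215:340,300:445]=1
P=world(c,full)
T=P[(P[:,2]>0.03)&(P[:,2]<.1)]
print("rect",cv2.minAreaRect(T[:,:2].astype(np.float32)))
rim=P[(abs(P[:,2]-.052)<.004)]
for lo,hi in ((.3,.4),(.5,.6)):
    r=rim[(rim[:,0]>lo)&(rim[:,0]<hi)]; print("rim",lo,len(r),r.min(0),r.max(0))
# leaf plane
L=P[(P[:,1]>-.17)&(P[:,1]<-.06)&(abs(P[:,0]-.455)<.07)]
A=np.c_[L[:,:2],np.ones(len(L))]; s=np.linalg.lstsq(A,L[:,2],rcond=None)[0]; print("plane",s,np.arctan(np.hypot(*s[:2])), np.std(A@s-L[:,2]))
B=P[(P[:,1]>-.035)&(P[:,1]<.05)&(P[:,2]>.062)]
print("bar",len(B),pca(B)); Y=B[B[:,1]>B[:,1].max()-.02]; print(pca(Y))
all=np.ones((480,640),bool);all[180:]=0; Q=world(c,all); print("cabinet z",np.percentile(Q[:,2],[2,50]),np.percentile(Q[:,0],[2,50]))
# peeler
for r in silhouettes("top","peeler"):
    if r["xy"][0]<320 and r["conf"]>.4:
        p=world(c,r["region"]); ctr,a,*_=pca(p); print(ctr,a); h=p[p[:,2]>.011]; print("handle",pca(h))
```

```text
rect ((0.45338743925094604, -0.0591081902384758), (0.2363700419664383, 0.21230418980121613), 89.60100555419922)
rim 0.3 616 [ 0.3469 -0.1757  0.048 ] [0.4    0.0587 0.056 ]
rim 0.5 650 [ 0.5004 -0.1769  0.048 ] [0.56   0.0585 0.056 ]
plane [0.0024 0.1999 0.0815] 0.19730885300894715 0.0026636948004591346
bar 462 (array([ 0.4529, -0.0154]), np.float64(-3.0953273847367986), np.float64(0.19056522499573472), np.float64(0.04592455183725046), array([0.0725, 0.0808, 0.0872]))
(array([ 0.4538, -0.0039]), np.float64(-3.14100543808285), np.float64(0.10391474268298817), np.float64(0.01916703844804082), array([0.0776, 0.0836, 0.0879]))
cabinet z [0.002  0.8631] [0.5797 0.5805]
[0.4811 0.2267] 2.986344136112211
handle (array([0.4814, 0.2256]), np.float64(2.97389286838895), np.float64(0.16532715937189946), np.float64(0.023915910839549144), array([0.0115, 0.015 , 0.0201]))
```

Run:
```python
from h import *
np.set_printoptions(precision=4,suppress=True)
q=[1,0,0,0]; X,HY,HZ=.4534,-.1741,.044
def bar(a,up=0): return [X,HY+.178*np.cos(a),HZ+.178*np.sin(a)-.015+up]
print(current_orientation(), inverse_kinematics(bar(.197),q),inverse_kinematics(bar(1.95),q))
move_gripper(.026)
move_ptp(bar(.197,.12),q); print(current_joint_pos())
c=capture("wrist"); cv2.imwrite("pics/w1.png",c["image"])
P=world(c,np.ones((480,640),bool)); B=P[(P[:,2]>.07)&(P[:,2]<.095)&(abs(P[:,1])<.03)&(abs(P[:,0]-X)<.035)]
print(len(B), np.percentile(B,[1,50,99],axis=0) if len(B) else 0, current_clock())
```

```text
[ 0.9886  0.1508  0.     -0.    ] [-0.1515  0.3791  1.9908 -0.      0.7717  1.4193] [-0.6215  0.2639  1.7312 -0.      1.1465  0.9493]
[-0.1526  0.1922  1.8626 -0.0002  1.0864  1.419 ]
1609 [[ 0.4191 -0.0045  0.0791]
 [ 0.4553  0.0006  0.0826]
 [ 0.4879  0.0052  0.0846]] 4.275
```

View pics/w1.png

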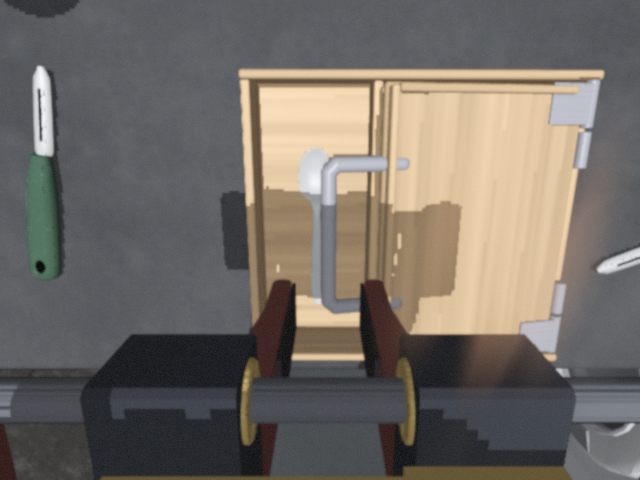

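The wrist view shows the bar at about (328,235), in line with the gap between the fingers. Its measured y of 0.0005 and top z of 0.084 match the model, so I'll lift now.

Run:
```python
from h import *
np.set_printoptions(precision=4,suppress=True)
X,HY,HZ=.4534,-.1741,.044
def bar(a,up=0): return [X,HY+.178*np.cos(a),HZ+.178*np.sin(a)-.015+up]
print("hit",servo_line(bar(.197),rate=.1,contact_N=8),current_position())
move_gripper(0.0); print("gap",current_finger_gap(),current_grip_force())
if current_finger_gap()>.006:
    for a in np.linspace(.197,1.96,13)[1:]:
        servo_line(bar(a),rate=.12)
        print(round(a,2),current_finger_gap(),current_force(),current_position()-np.array(bar(a)))
print(current_clock())
c=capture("top"); cv2.imwrite("pics/t2.png",c["image"])
```

```text
hit False [0.4539 0.0004 0.0643]
gap 0.009109034809587292 30.00213772058487
0.34 0.008990903320239597 [-0.9143 -4.9397 -0.4792] [ 0.0003 -0.0008  0.0006]
0.49 0.009096797874152391 [ 1.2998 -2.1594 -0.2192] [ 0.0003 -0.0001  0.0001]
0.64 0.009352651834035922 [1.0154 3.0539 3.2083] [ 0.0002  0.0007 -0.    ]
0.78 0.009297352969305324 [-0.6217  7.2031  8.3896] [0.0001 0.0016 0.0003]
0.93 0.009281130903615532 [-0.9712 11.2413 16.5754] [0.0001 0.0025 0.0008]
1.08 0.00906035912915216 [-4.4013 11.0662 20.8612] [-0.      0.0021  0.0011]
1.23 0.009009369320087364 [-4.9932  6.5015 20.1368] [-0.0001  0.0011  0.0013]
1.37 0.00944839288092796 [-5.8354  1.4999 19.3425] [-0.0002 -0.      0.0012]
1.52 0.009198340841605635 [-4.6388 -1.2679 14.2944] [-0.0003 -0.0007  0.0007]
1.67 0.008517661283788714 [-3.6364 -2.7831  8.1645] [-0.0004 -0.001   0.0001]
1.81 0.00872275029670648 [-3.6634 -3.6562  5.584 ] [-0.0006 -0.0008 -0.0004]
1.96 0.009223780920649714 [-2.9862 -1.9456  1.8308] [-0.0006  0.0001 -0.0005]
10.4417
```

View pics/t2.png

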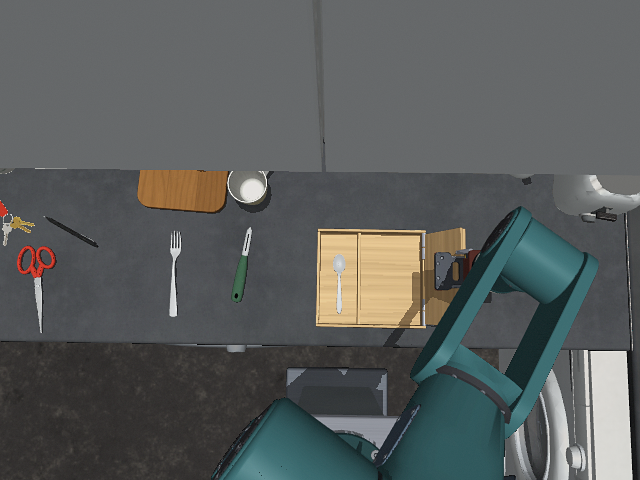

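The flap is up and the compartment is visible at (390,280). I'll release, back off upward, check the flap angle and go to hover over the peeler.

```bash
python3 - <<'E'
from h import *
np.set_printoptions(precision=4,suppress=True)
move_gripper(.034); p=current_position(); servo_line([p[0],p[1],p[2]+.09],rate=.15)
yaw=-.157; q=[np.cos(yaw/2),np.sin(yaw/2),0,0]; C=np.array([.481,.2265])
def pos(xl,z): return [C[0]+xl*np.cos(yaw),C[1]+xl*np.sin(yaw),z]
servo_line([.4534,-.02,.30],rate=.3)
move_gripper(.05)
move_ptp(pos(-.012,.14),q)
sleep(.2)
c=capture("top"); cv2.imwrite("pics/t3.png",c["image"])
full=np.zeros((480,640),bool); full[200:345,415:520]=1
P=world(c,full); P=P[(P[:,2]>.07)&(P[:,2]<.25)&(P[:,1]<-.15)&(P[:,1]>-.32)&(abs(P[:,0]-.4534)<.11)]
a=np.pi/2+np.arctan2(-(P[:,1]+.1741),P[:,2]-.044); print(len(P),"angle pts",np.percentile(a,[5,50,95])); T=P[P[:,2]>.195]; print(len(T),T.mean(0),np.median(a[P[:,2]>.195]))
w=capture("wrist"); cv2.imwrite("pics/w3.png",w["image"])
for r in silhouettes("wrist","peeler"):
    p=world(w,r["region"])
    if len(p)>50: print(r["conf"],r["xy"],len(p),*pca(p)); h=p[p[:,2]>.012]; print(pca(h))
print(current_clock())
E
python3 -c "
import cv2,numpy as np
a=cv2.imread('pics/t3.png')[150:350,150:550];b=cv2.imread('pics/w3.png')
cv2.imwrite('pics/m3.png',np.vstack([cv2.resize(a,(600,300)),cv2.resize(b,(600,300))]))"
```

```text
3798 angle pts [1.8479 1.9205 1.9816]
324 [ 0.4527 -0.2383  0.2122] 1.9334223189919388
0.95 [325.0, 226.4] 6159 [0.4796 0.2257] 2.9767122569239426 0.17017561696772543 0.026064622071023044 [0.0064 0.0119 0.0155]
(array([0.4504, 0.2312]), np.float64(2.975027013643801), np.float64(0.0998780355996558), np.float64(0.022131939658781408), array([0.0122, 0.0139, 0.0159]))
14.6833
```

View pics/m3.png

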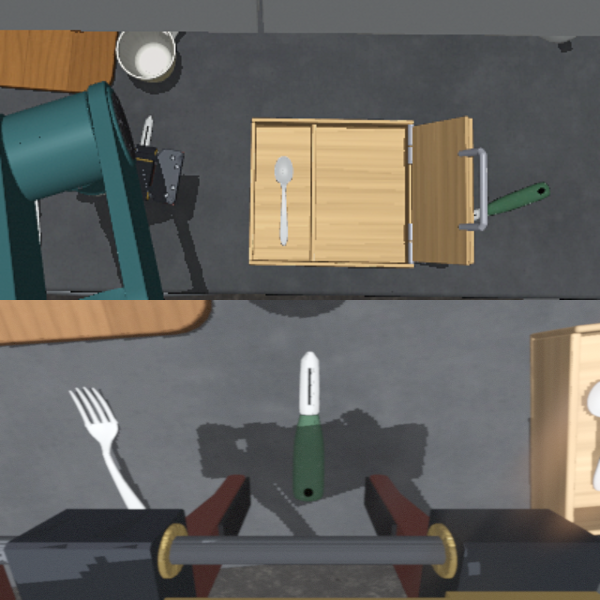

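The top half of the picture shows the flap standing at about 1.93–1.95 rad. The bottom half shows the peeler centred between the fingers. I'll grasp it at the handle and carry it over.

Run:
```python
from h import *
np.set_printoptions(precision=4,suppress=True)
yaw=-.165; q=[np.cos(yaw/2),np.sin(yaw/2),0,0]; C=np.array([.4796,.2257]); XL=-.018
def pos(z): return [C[0]+XL*np.cos(yaw),C[1]+XL*np.sin(yaw),z]
servo_line(pos(.10),q,rate=.1)
print("hit",servo_line(pos(.003),rate=.1,contact_N=8),current_position())
move_gripper(0); print("gap",current_finger_gap(),current_grip_force())
servo_line(pos(.20),rate=.15); print("gap",current_finger_gap())
if current_finger_gap()>.012:
    servo_line([.4534+XL,-.081,.20],[1,0,0,0],rate=.2)
    w=capture("wrist"); cv2.imwrite("pics/w4.png",w["image"])
    for r in silhouettes("wrist","peeler")[:2]:
        p=world(w,r["region"]); print(r["conf"],len(p),*pca(p))
        k=(p[:,0]-p[:,0].mean()); print("slope",np.polyfit(k,p[:,2],1))
print(current_finger_gap(),current_joint_pos(),current_clock())
```

```text
hit False [0.4623 0.2288 0.0035]
gap 0.021733161786959027 29.988407976686915
gap 0.02160930296325317
0.57 16125 [ 0.3384 -0.0797] -3.135237754258808 0.47456436212556385 0.07365912829922597 [0.2031 0.2082 0.2122]
slope [-0.0009  0.2069]
0.02171366048698539 [-0.3389  0.1562  1.8622  0.0002  1.1233  1.2309] 20.1833
```

View pics/w4.png

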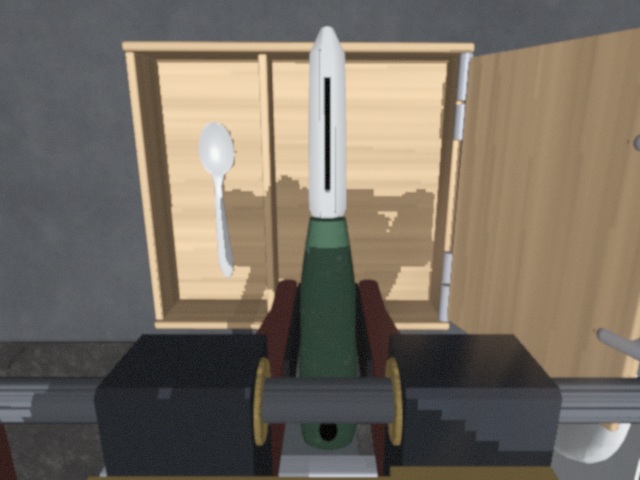

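The wrist view shows the peeler level in the grip, blade forward, and over the lower compartment. I'll check the tip position, then lower.

Run:
```python
from h import *
np.set_printoptions(precision=4,suppress=True)
w=capture("wrist"); m=np.zeros((480,640),bool); m[5:270,290:365]=1
p=world(w,m); p=p[(p[:,2]>.19)&(p[:,2]<.225)]; tip=p[:,0].max(); b=p[p[:,0]>tip-.03]; print("tip",tip,b[:,1].mean(),b[:,2].mean())
dx=.4534+.085-tip
print("dx",dx); dx=dx if abs(dx)<.012 else 0
x=.4534-.018+dx; y=-.081
servo_line([x,y,.06],rate=.12)
print("hit",servo_line([x,y,.0095],rate=.04,contact_N=4),current_position(),current_force())
sleep(.2); move_gripper(.042); print(current_finger_gap())
servo_line([x,y,.22],rate=.12)
move_ptp([.4534,.08,.28],[1,0,0,0]); sleep(.3)
c=capture("top"); cv2.imwrite("pics/t5.png",c["image"][150:350,250:550])
full=np.zeros((480,640),bool); full[200:345,415:520]=1
P=world(c,full); P=P[(P[:,2]>.195)&(P[:,2]<.25)&(P[:,1]<-.15)&(P[:,1]>-.32)&(abs(P[:,0]-.4534)<.11)]
print(len(P),np.median(np.pi/2+np.arctan2(-(P[:,1]+.1741),P[:,2]-.044)))
for r in silhouettes("top","peeler"):
    p=world(c,r["region"]); print(r["conf"],r["xy"],*pca(p))
print(current_clock())
```

```text
tip 0.5386354408901577 -0.07898462031646906 0.20534047231382568
dx -0.00023544089015770098
hit False [ 0.4354 -0.081   0.0097] [ 0.0659  0.4731 -0.6045]
0.04195876539601529
324 1.9342849212809514
0.98 [490.8, 283.8] [ 0.4439 -0.3281] 1.9320609218886902 0.11792476259085943 0.026033289019269445 [0.0065 0.0138 0.0188]
0.71 [378.0, 284.8] [ 0.4524 -0.0797] 3.137298360221796 0.1594659347266576 0.022961938172231473 [0.0124 0.0193 0.0246]
26.725
```

View pics/t5.png

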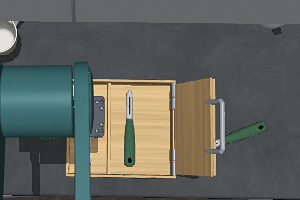

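The peeler lies flat in the lower compartment, at about (129,128) in the crop. The flap is still at 1.93 rad and the robot is clear of everything, so I'm handing in.

```bash
python3 -c "
from bench import *
print(close_job())"
```

```text
the job is handed in; nothing more can be done
None
```

The job is handed in at about 27 s of the 64 s allowed: the flap stands by itself at about 1.93 rad (111°), the peeler lies flat on the floor of the lower compartment, and the arm never went near the fork, teaspoon or mug, though I did not re-measure them. The hand-in call returned no verdict.

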